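Stow the bolt and screw the box lid down snug

ROBOT

A 6-joint arm with a two-finger parallel gripper is mounted at the origin on a cart in front of the work surface, level with it; the furniture and walls round the work are solid. World frame = base frame: x ahead of the robot, y to its left, z up, the work surface at z = 0. Lengths are in m, angles in rad, forces in N, time in s.
With the tool pointing down it reaches from about 0.375 to 0.825 m from the base axis. Payload 5.5 kg.
Tool frame: the origin (TCP) lies midway between the tips of the shut fingers; the grasp point (between the pads) lies 19 mm behind it (bot.hold_point_z is the distance from the TCP to the grasp point, in m); y points along the fingers, z is the direction in which the jaws open and shut, and the axes are right-handed (so a half turn about y gives the same grasp; the last joint's range is limited). The gripper opens to 85 mm and grips with 20 to 120 N. Pads are 22 mm wide; open, the fingers measure 114 mm over their backs; the gripper's body (76 mm by 85 mm) begins 54 mm behind the grasp point. The pads swing forward as they close: fully open they stand 13 mm farther back than shut.
Start: joints at [-1.165, 0.314, -0.047, 1.21, 0, 1.571], TCP at [0.237, -0.551, 0.231] pointing down, gripper open.
Joint ranges: [-2.67, 2.67], [-0.69, 1.73], [-1.03, 1.25], [-2.08, 2.16], [-1.42, 1.45], [-3.14, 3.14]. Speed limits (rad/s): [2.39, 2.39, 3.01, 3.14, 3.14, 3.14].

INTERFACE

Orientations are given as a unit quaternion [w, x, y, z].
In Python, from station import bot gives the robot as it stands.
- The arm moves only by the tool send_rows, never from a script. Its argument "steps" is a list of rows, each a list of 3 entries, a list of its own where there are three numbers: the gripper command: -1 is fully open, 1 is shut, values between are in proportion, then the shift along the world's x, y, z in cm, then the turn, a rotation vector about the world's x, y, z in rad. A call has 1 to 5 rows; each row is the pose to reach, as a shift and turn from the pose commanded when the call began; what a row does not reach only later rows make up. A row lasts 1/10 s, in which the tool goes at most 50 mm and 8.59 degrees, less where a joint would pass 70% of its speed; a pose out of reach is approached as far as the arm can. A call with a gripper value outside its range is refused whole. The fingers move at their own pace and stop on an object; "force" is the grip in N (left out, the last holds). Time passes only in rows, so rows that repeat a pose let the fingers close. It gives the time, the measured TCP pose, the force and the opening at its end, in the units of the state.
- bot.sense(): the state, without advancing time (a new reading comes with each control period).
- bot.read_camera(name): name is "side" or "top"; returns a dict with "color" (384x512x3 uint8, red, green, blue), "fx", "fy", "cx", "cy" (pixels), "world_to_cam" (4x4, takes a point from world to camera coordinates). Camera axes: x right, y down, z forward; pixel columns grow to the right and rows downward; lengths in m; the calibration is good to about 2 mm. A picture is of the moment at which its call begins. There is no depth.
- bot.hand_in(): hands the job in, once; it reports no verdict.
The state is a dict: "t": time; "joint_pos": joint angles; "joint_velocities": joint speeds; "effort": joint torques, N m; "tcp_pos": TCP position; "ee_rot": TCP orientation; "wrist_force": force on the tool from outside, world axes, zero at the start; "moment": the same for the moment, N m; "opening": opening from 0.0 (shut) to 1.0 (fully open).
Only numpy, scipy, OpenCV 4.12 (cv2) and the standard library are available. Lean on these libraries where they do the work, as an engineer would, in place of code of your own. Each camera call takes 0.05 s, during which the arm holds its last target. There are 200 camera calls.

TASK

Put the loose bolt into the open steel fixings box, swing the box's hinged lid fully shut, then screw the lid down by turning the T-bar on it clockwise until it is snug: about a tenth of a turn past the point where it begins to stiffen, and no further, so that the seal is not crushed. Leave the other loose things (bracket, nut, beech offcut) where they are.

Things in the scene. Friction and masses are not known exactly. Their poses are not given: they have to be found in the camera images.
- bolt: Plain steel hexagon bolt, 68 mm long, lying on the bench; shank 12 mm thick, hexagon head 22 x 19 mm and 9 mm long. Origin at mid-length, at the height of the head's underside; its y axis runs along the bolt towards the head; the shank's axis is about 6 to 9 mm above the bench. 0.06 to 0.11 kg.
- fixings_box: Grey steel box fixed to the bench, open at the top: outside 140 mm (its x) by 160 mm (its y), walls 4 mm, rim 70 mm above the bench, inner floor 4 mm. A steel pillar, 20 mm thick and 58 mm high, stands in the middle of the floor; a bolt lying along the box's y fits in front of it. Origin at the centre of the underside; x points from the robot's side to the hinge side, z up.
- lid (a joint): Angle of the hinged lid (rad): 0 fully shut, lying on the rim's rubber seal; starts at 1.65 to 1.85, standing open and leaning slightly back away from the robot; stop at 2.0. The hinge is stiff: the lid stays wherever it is left and must be pushed all the way, with about 2 to 5 N at the tab. While it stands open its upper face, with the T-bar, looks away from the robot.
- lid_tab (a point): Middle of the upper face of the 50 mm wide finger tab on the lid's free edge, 162 mm from the hinge axis; the tab ends 15 mm farther out and is 5 mm thick. The point turns with the lid: x towards the hinge, z out of the upper face.
- t_bar (a joint): Further clockwise turn of the T-bar (rad) after the screw has reached 0, squeezing the seal; 0 until then. It is clearly stiffer: 0.22 N m at once (5 N at 42 mm), growing by 0.45 N m per rad. Snug: 0.2 to 1.0; beyond 1.0 the seal is crushed. Let go beyond 0.5, it turns back to about 0.5, still snug; below that it stays.
- bar_hub (a point): Point on the screw's axis at mid-height of the cross bar, 28 mm above the lid's upper face when tight. With the lid shut it lies over the box's centre, 103 mm above the bench when tight, up to 5 mm higher when loose. The hub is 24 mm thick and ends 8 mm above this point; a collar 34 mm wide lies under it on the lid.
- bar_end (a point): Centre of the ball (16 mm) at one end of the T-bar, 55 mm from the axis; the steel cross bar is 10 mm thick, runs level through the hub and has the same ball 55 mm out on the other side.
- bracket: Bystander: bent steel angle bracket, 60 x 40 x 50 mm, standing on the bench. Origin at the centre of its underside.
- nut: Bystander: M12 nut, 19 x 22 x 10 mm, lying on the bench. Origin at the centre of its underside.
- beech_offcut: Bystander: beech offcut, 60 x 85 x 24 mm, lying on the bench. Origin at the centre of its underside.
- lid_hinge (a point): Middle of the lid's hinge axis, at x = +76 mm, z = 70 mm in the box's frame; the axis runs along the box's y. The lid is a flat grey steel plate, 164 mm along the hinge, 144 mm deep, 5 mm thick.
- screw (a joint): Turn of the lid's screw (rad), growing clockwise seen from above the shut lid; the T-bar turns it. Starts loose at -3.4 to -2.0; at 0 its collar meets the seal and it stops. On the way it runs easily: 0.10 N m, about 2.4 N when pushed 42 mm from the axis. It sinks 8 mm a turn.
Mind the look-alikes: they are no part of the job. Several things have the shape of the bolt; the one meant has the colours described above. Of the things that look like the fixings_box, the larger one is meant.

How it is judged:
By the outcome, as a careful person would: the job done as asked, in the order asked, and still so for the second after the job is handed in, with the robot touching nothing.
It also fails if it takes over 64 s, if anything falls off the work surface, if the arm or the gripper's body presses on something with over 40 N, if the wrist force passes 120 N, or if a joint passes its speed limit or range.

## Working session

There is one attempt and no reset: what is moved stays moved. The work goes in short steps, Python scripts to look and compute and a tool call to move; the robot and the scene stay as the last step left them, time stands still between calls to the robot, and variables do not carry over. Pictures are saved under pics/ and viewed, about 8 in all and at most 12, crops included, and the job is handed in when it is done.

Besides the shell and the picture viewer there is one more tool, called after "Request:" in YAML: its name, and indented under it one key for each argument. send_rows: Moves the arm, as the interface text tells. Its arguments: {"type":"object","properties":{"steps":{"type":"array","items":{"type":"array"}},"force":{"type":"number"}},"required":["steps"]}

```bash
ls; mkdir -p pics; cat > h.py <<'E'
import numpy as np, cv2
from station import bot
def shot(name,fn=None):
    c=bot.read_camera(name); 
    if fn: cv2.imwrite('pics/'+fn,cv2.cvtColor(c['color'],cv2.COLOR_RGB2BGR))
    return c
def ray(c,u,v):
    W=np.array(c['world_to_cam']);R=W[:3,:3];t=W[:3,3]
    return -R.T@t, R.T@np.array([(u-c['cx'])/c['fx'],(v-c['cy'])/c['fy'],1])
def onz(c,u,v,z):
    o,d=ray(c,u,v); return o+d*(z-o[2])/d[2]
def proj(c,p):
    W=np.array(c['world_to_cam']);q=W[:3,:3]@np.array(p)+W[:3,3]
    return np.array([c['fx']*q[0]/q[2]+c['cx'],c['fy']*q[1]/q[2]+c['cy']])
def tri(c1,p1,c2,p2):
    o1,d1=ray(c1,*p1);o2,d2=ray(c2,*p2)
    s=np.linalg.lstsq(np.c_[d1,-d2],o2-o1,rcond=None)[0]
    a,b=o1+d1*s[0],o2+d2*s[1]; return (a+b)/2,np.linalg.norm(a-b)
E
python3 - <<'E'
from h import *
print(bot.sense(), bot.hold_point_z)
a=shot('top','top0.png');b=shot('side','side0.png')
for c in(a,b): print(c['fx'],c['cx'],c['cy'],np.round(ray(c,256,192),3).tolist(), np.round(c['world_to_cam'],3).tolist())
E
```

```text
pics
{'t': 0.0, 'joint_pos': array([-1.16500966e+00,  3.14229621e-01, -4.80840504e-02,  1.21024023e+00,
        1.40486379e-05,  1.57081447e+00]), 'joint_velocities': array([-0.00011348,  0.00039112, -0.00047471, -0.0008589 ,  0.00044174,
        0.00039712]), 'effort': array([-2.03934236e-03, -5.39591432e+01,  3.39745724e+01,  1.93871954e-02,
       -3.92256254e-05,  1.63122780e-05]), 'tcp_pos': array([ 0.23661198, -0.55072114,  0.23043026]), 'ee_rot': array([ 0.14235826, -0.14259896,  0.69321304, -0.69199374]), 'wrist_force': array([-0.62356157, -0.05690184, -0.63495048]), 'moment': array([-0.0043701 , -0.00058918, -0.00230315]), 'opening': 1.0012385643615447} 0.0187
380.4402406840145 255.24797881636744 198.40234615456433 [[0.424, -0.08, 1.259], [0.204, -0.003, -0.979]] [[0.004, -1.0, 0.002, -0.083], [-0.982, -0.004, -0.187, 0.652], [0.187, -0.001, -0.982, 1.158], [0.0, 0.0, 0.0, 1.0]]
358.99541698667616 255.38648723539575 197.4991278525739 [[0.558, -0.935, 0.529], [0.086, 0.885, -0.458]] [[0.994, -0.108, -0.026, -0.641], [-0.074, -0.467, -0.881, 0.071], [0.083, 0.878, -0.472, 1.024], [0.0, 0.0, 0.0, 1.0]]
```

View pics/top0.png

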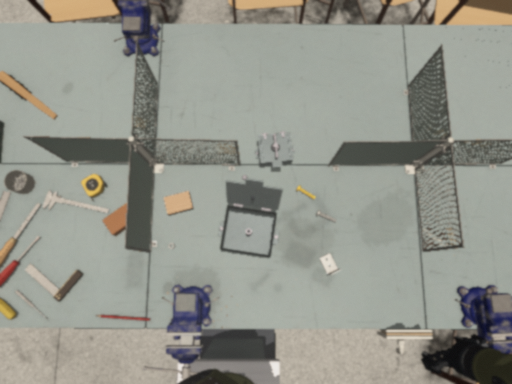

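View pics/side0.png

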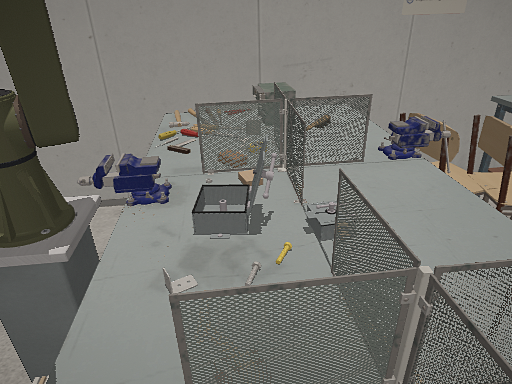

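Top: box at about (248,232), lid standing at (253,195), grey bolt at (325,216), yellow bolt at (306,192), bracket at (329,263), offcut at (178,203), a grey device at (275,150). Side: grey bolt (253,273), yellow bolt (285,253), box (221,210). One close crop of each view follows.

```bash
python3 - <<'E'
from h import *
t=cv2.imread('pics/top0.png');s=cv2.imread('pics/side0.png')
a=cv2.resize(t[130:280,210:350],(560,600),interpolation=cv2.INTER_CUBIC)
cv2.imwrite('pics/tc.png',a)
b=cv2.resize(s[140:300,150:350],(800,640)[:2],interpolation=cv2.INTER_CUBIC)[:600]
cv2.imwrite('pics/sc.png',b)
a=shot('top');b=shot('side')
for n,p in dict(bolt=(325,216),box=(248,232),lidtop=(256,183),dev=(275,149),yb=(306,192),brk=(329,263),f1=(240,160),f2=(132,140),f3=(332,163),f4=(450,140),f5=(138,250),f6=(424,250)).items(): print(n,np.round(onz(a,*p,0),3))
for n,p in dict(gb=(253,273),yb=(285,253),f7=(172,292),f8=(385,384),f9=(340,265),f10=(302,205)).items(): print(n,np.round(onz(b,*p,0),3))
E
```

```text
bolt [ 0.605 -0.314  0.   ]
box [ 0.551 -0.057  0.   ]
lidtop [ 0.718 -0.083  0.   ]
dev [ 0.838 -0.148  0.   ]
yb [ 0.687 -0.252  0.   ]
brk [ 0.451 -0.322  0.   ]
f1 [ 0.798 -0.028  0.   ]
f2 [0.869 0.348 0.   ]
f3 [ 0.789 -0.344  0.   ]
f4 [ 0.874 -0.756  0.   ]
f5 [0.49  0.304 0.   ]
f6 [ 0.494 -0.636  0.   ]
gb [ 0.606 -0.307  0.   ]
yb [ 0.69  -0.245  0.   ]
f7 [ 0.431 -0.344  0.   ]
f8 [ 0.784 -0.599  0.   ]
f9 [ 0.806 -0.307  0.   ]
f10 [ 0.783 -0.021  0.   ]
```

View pics/tc.png

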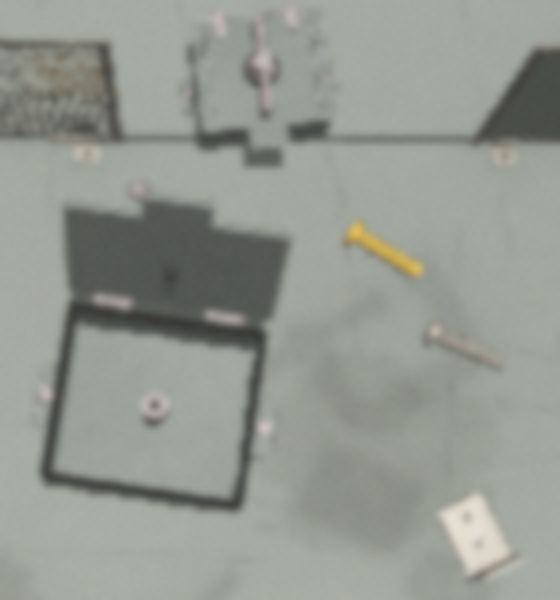

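View pics/sc.png

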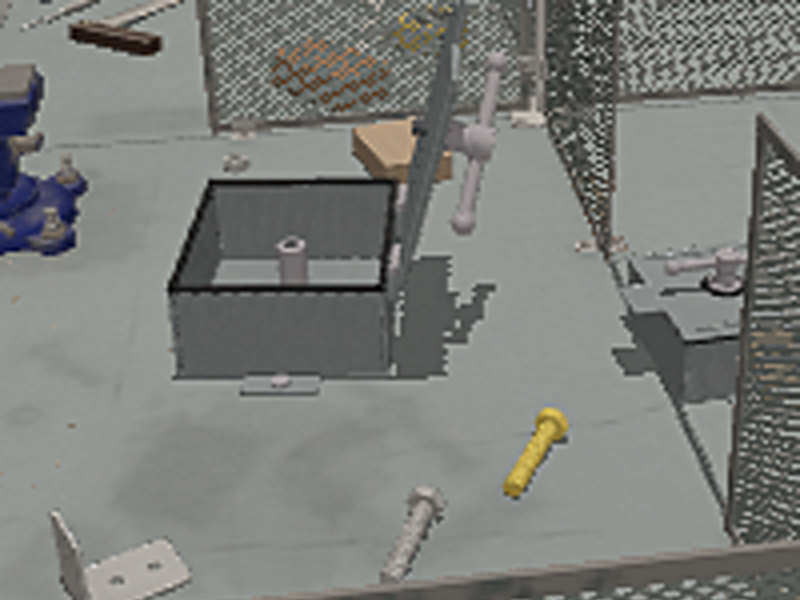

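Candidates for the bolt: grey one at top (325,216), yellow one at (306,192). The description says plain steel, so I take the grey one. For the box: the large open one at (248,232), and a small closed look-alike at (275,149). I take the large one. Next I measure both.

```bash
cat >> h.py <<'E'
def blob(img,x0,x1,y0,y1,th=18):
    """largest patch differing from the local bench colour"""
    p=img[y0:y1,x0:x1].astype(int); d=np.abs(p-np.median(p.reshape(-1,3),0)).max(2)
    n,l,st,ce=cv2.connectedComponentsWithStats((d>th).astype(np.uint8),connectivity=8)
    k=1+np.argmax(st[1:,4]); ys,xs=np.nonzero(l==k); w=np.c_[xs+x0,ys+y0].astype(float)
    return w
E
python3 - <<'E'
from h import *
a=shot('top');b=shot('side')
def ends(w,c,z):
    m=w.mean(0);u=np.linalg.svd(w-m)[2][0];s=(w-m)@u
    P=[onz(c,*(m+u*k),z) for k in (s.min()-.3,s.max()+.3)]; return m,P
for c,r in((a,(312,342,208,226)),(b,(240,266,258,290))):
    w=blob(c['color'],*r); m,P=ends(w,c,.007); d=P[1]-P[0]
    print(len(w),m,np.round(P,4).tolist(),'len',np.linalg.norm(d),'yaw',np.arctan2(d[1],d[0]),'mid',(P[0]+P[1])/2)
# box rim: dark seal
g=cv2.cvtColor(a['color'],cv2.COLOR_RGB2GRAY).astype(np.uint8)
m=np.zeros_like(g);m[203:262,216:284]=(g[203:262,216:284]<85)*255
cs,_=cv2.findContours(m,cv2.RETR_EXTERNAL,cv2.CHAIN_APPROX_NONE);q=max(cs,key=cv2.contourArea)
print(cv2.boundingRect(q),cv2.minAreaRect(q))
# guessed corners
K=np.array([onz(a,*p,.07) for p in((227.5,206.2),(277,211.2),(270,257),(221.2,249.5))])
print(np.round(K,4).tolist(),K.mean(0),[np.linalg.norm(K[i]-K[(i+1)%4]) for i in range(4)])
e=(K[0]+K[1]-K[2]-K[3])[:2];f=(K[0]+K[3]-K[1]-K[2])[:2];print('yaw x',np.arctan2(e[1],e[0]),'yaw y',np.arctan2(-f[0],f[1]))
# pillar top two views z=.062
print('pillar',onz(a,210+153/4,130+406/4,.062),onz(b,150+292/4,140+244/4,.062))
# side rim corners
for p in((170,288),(388,290),(398,182),(210,182)): print(np.round(onz(b,150+p[0]/4,140+p[1]/4,.07),4))
# T-bar balls in side, tab
print('lidtop side px etc')
E
```

```text
37 [322.89189189 216.72972973] [[0.6132, -0.2814, 0.007], [0.5874, -0.3363, 0.007]] len 0.060672895956846454 yaw -2.010915665332185 mid [ 0.60032207 -0.3088057   0.007     ]
111 [252.94594595 272.93693694] [[0.6211, -0.2776, 0.007], [0.5889, -0.3561, 0.007]] len 0.08487306641072678 yaw -1.9590582439613904 mid [ 0.60499204 -0.31685553  0.007     ]
(221, 205, 55, 52) ((248.20925903320312, 230.36083984375), (49.43147659301758, 46.282188415527344), 8.880659103393555)
[[0.6254, 0.0073, 0.07], [0.61, -0.1495, 0.07], [0.4667, -0.1269, 0.07], [0.4891, 0.0244, 0.07]] [ 0.54781303 -0.06116975  0.07      ] [np.float64(0.15754488717528362), np.float64(0.1450967159069503), np.float64(0.15297812031970706), np.float64(0.13736443188562497)]
yaw x -0.14150004683717024 yaw y -0.12225588086652497
pillar [ 0.5461905  -0.05893136  0.062     ] [ 0.55013345 -0.07343155  0.062     ]
[ 0.4716 -0.1346  0.07  ]
[ 0.6085 -0.1582  0.07  ]
[ 0.6291 -0.0064  0.07  ]
[0.4936 0.0157 0.07  ]
lidtop side px etc
```

```bash
python3 - <<'E'
from h import *
from scipy.spatial.transform import Rotation as R
s=bot.sense();q=s['ee_rot'];M=R.from_quat(np.r_[q[1:],q[0]]).as_matrix();print(np.round(M,3).tolist())
print('jaw yaw',np.arctan2(M[1,2],M[0,2]))
a=shot('top');b=shot('side')
P=[onz(a,316.6,212.1,.009),onz(a,335.4,220.9,.008)];d=P[0]-P[1];print(P,np.linalg.norm(d),np.arctan2(d[1],d[0]))
# side: shank underside / centreline points by eye: head (425,495), shank tip centre(393,572) in crop
Q=[onz(b,150+427/4-.4,140+497/4-.4,.012),onz(b,150+394/4-.4,140+572/4-.4,.008)];d=Q[0]-Q[1];print(Q,np.linalg.norm(d),np.arctan2(d[1],d[0]))
im=a['color'][205:228,310:342];print(cv2.cvtColor(im,cv2.COLOR_RGB2GRAY)[4:20])
E
```

```text
[[-0.919, -0.0, 0.395], [-0.395, 0.0, -0.919], [0.0, -1.0, -0.001]]
jaw yaw -1.1649951773383416
[array([ 0.61702074, -0.28471498,  0.009     ]), array([ 0.5879494 , -0.34637892,  0.008     ])] 0.06818052407718073 1.1302500848879502
[array([ 0.61596487, -0.29124658,  0.012     ]), array([ 0.59205781, -0.3463414 ,  0.008     ])] 0.06019124328210143 1.161389803961059
[[162 162 163 162 161 160 158 154 151 148 149 150 149 149 148 151 152 154
  157 158 161 161 162 164 162 163 163 163 164 163 163 164]
 [162 162 162 162 161 160 156 151 151 150 147 148 149 149 150 151 150 152
  156 158 160 161 162 162 163 164 164 164 164 162 165 166]
 [160 162 163 162 161 157 152 152 163 164 151 146 150 148 148 149 150 151
  154 158 159 161 162 163 162 163 164 163 162 163 165 164]
 [163 161 162 163 159 154 146 155 176 174 155 147 147 146 147 148 151 151
  154 157 158 160 162 161 161 162 163 165 162 166 165 164]
 [164 163 162 162 159 149 138 149 170 170 154 149 148 146 146 143 146 148
  154 154 158 160 160 162 162 163 163 163 163 165 164 165]
 [162 165 163 162 158 144 131 137 144 146 145 149 151 151 148 144 14
[... 695 characters left out ...]
8 157 157 158 160 162 163 163 161]
 [160 159 162 160 159 157 156 156 153 151 153 152 152 148 150 148 146 139
  132 129 131 136 141 148 154 156 160 164 164 165 164 164]
 [157 157 157 158 157 155 153 152 150 153 152 151 150 149 149 149 149 148
  145 143 144 142 138 139 143 152 160 164 164 163 162 164]
 [154 154 154 156 154 152 151 151 151 151 151 149 148 148 148 151 151 151
  151 152 153 152 150 146 142 151 157 163 164 164 163 165]
 [152 151 153 153 151 151 150 148 150 150 151 149 148 147 149 152 152 150
  153 156 157 159 159 156 155 158 162 164 165 164 163 164]
 [148 149 149 149 148 149 148 150 149 148 150 149 148 149 151 152 153 154
  155 156 158 160 161 161 162 163 162 163 164 165 164 165]]
```

Request:
send_rows:
  steps:
    - [-1, [36.6, 23.5, -6], [0, 0, 0.735]]
    - [-1, [36.6, 23.5, -6], [0, 0, 0.735]]
    - [-1, [36.6, 23.5, -6], [0, 0, 0.735]]
    - [-1, [36.6, 23.5, -6], [0, 0, 0.735]]
    - [-1, [36.6, 23.5, -6], [0, 0, 0.735]]
  force: 40

```text
t: 0.9
tcp_pos: [0.4467, -0.4163, 0.1971]
ee_rot: [-0.383, 0.383, -0.594, 0.594]
wrist_force: [0.4, -0.8, -1.0]
opening: 0.998
```

Request:
send_rows:
  steps:
    - [-1, [14.5, 9.3, -5], [0, 0, 0.05]]
    - [-1, [14.5, 9.3, -5], [0, 0, 0.05]]
    - [-1, [14.5, 9.3, -5], [0, 0, 0.05]]
    - [-1, [14.5, 9.3, -5], [0, 0, 0.05]]
    - [-1, [14.5, 9.3, -5], [0, 0, 0.05]]

```text
t: 1.4
tcp_pos: [0.5926, -0.3212, 0.1451]
ee_rot: [0.398, -0.398, 0.585, -0.584]
wrist_force: [0.2, -0.9, 0.3]
opening: 1.003
```

```bash
cat >> h.py <<'E'
from scipy.spatial.transform import Rotation as R
def pose():
    s=bot.sense();q=s['ee_rot'];M=R.from_quat(np.r_[q[1:],q[0]]).as_matrix()
    print('t',round(s['t'],2),'tcp',np.round(s['tcp_pos'],4),'jawyaw',round(np.arctan2(M[1,2],M[0,2]),3),'appr',np.round(M[:,1],3),'F',np.round(s['wrist_force'],1),'Mz',np.round(s['moment'],3),'open',round(s['opening'],3),'j',np.round(s['joint_pos'],3)); return s['tcp_pos'],M
E
python3 - <<'E'
from h import *
p,M=pose()
a=shot('top','t1.png');b=shot('side','s1.png')
print(proj(a,p),proj(b,p))
A=cv2.resize(cv2.imread('pics/t1.png')[170:270,270:370],(400,400),interpolation=cv2.INTER_CUBIC)
B=cv2.resize(cv2.imread('pics/s1.png')[190:310,200:300],(400,480),interpolation=cv2.INTER_CUBIC)[:400]
cv2.imwrite('pics/c1.png',np.hstack([A,B]))
E
```

```text
t 1.4 tcp [ 0.5926 -0.3212  0.1451] jawyaw -0.375 appr [-0.001  0.002 -1.   ] F [ 0.2 -0.9  0.3] Mz [-0.007 -0.009 -0.015] open 1.003 j [-4.970e-01  4.960e-01  2.200e-02  1.099e+00  1.000e-03  1.449e+00]
[336.5079613 213.3344265] [244.79444092 221.75506359]
```

View pics/c1.png

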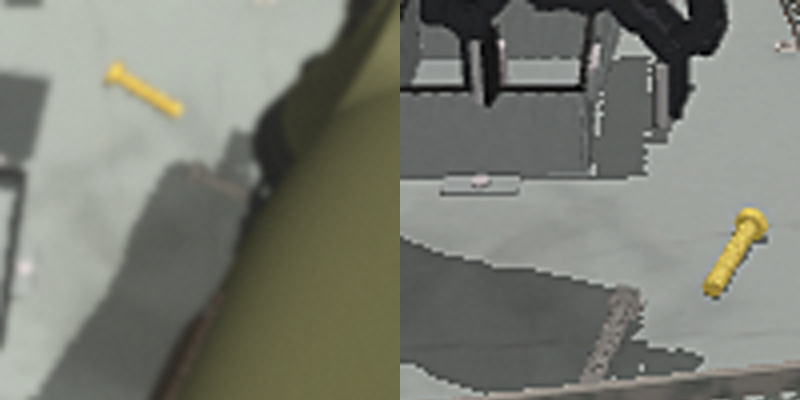

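Crop: finger tips at side (222,216) and (270,220) match the projection to within 1–2 px. The grey bolt lies in the arm's shadow at side (252,273), as measured before. I go down next.

Request:
send_rows:
  steps:
    - [-1, [1.1, 0.4, -4], [0, 0, -0.045]]
    - [-1, [1.1, 0.4, -8], [0, 0, -0.045]]
    - [-1, [1.1, 0.4, -11], [0, 0, -0.045]]
    - [-1, [1.1, 0.4, -12], [0, 0, -0.045]]
    - [-1, [1.1, 0.4, -12], [0, 0, -0.045]]

```text
t: 2.0
tcp_pos: [0.5994, -0.321, 0.0263]
ee_rot: [0.382, -0.383, 0.595, -0.594]
wrist_force: [-0.1, -0.2, 0.9]
opening: 1.001
```

```bash
python3 - <<'E'
from h import *
p,M=pose()
b=shot('side','s2.png')
print(proj(b,p))
B=cv2.resize(cv2.imread('pics/s2.png')[230:300,210:300],(720,560),interpolation=cv2.INTER_CUBIC)
cv2.imwrite('pics/c2.png',B)
E
```

```text
t 2.0 tcp [ 0.5994 -0.321   0.0263] jawyaw -0.427 appr [-0.002  0.001 -1.   ] F [-0.1 -0.2  0.9] Mz [-0.017 -0.008  0.074] open 1.001 j [-0.492  0.599 -0.096  0.878 -0.     1.506]
[250.12292027 267.91513357]
```

View pics/c2.png

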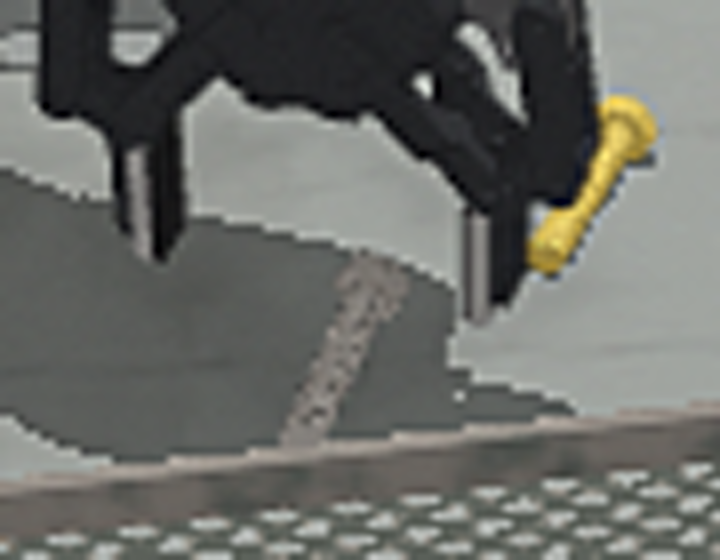

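Crop: bolt from head (257,264) to about (247,286), midway between the finger tips at (229,262) and (271,271). I lower and grip.

Request:
send_rows:
  steps:
    - [-1, [0, 0.3, -2.1], [0, 0, 0]]
    - [-1, [0, 0.3, -2.1], [0, 0, 0]]
    - [0.3, [0, 0.3, -2.1], [0, 0, 0]]
    - [1, [0, 0.3, -2.1], [0, 0, 0]]
    - [1, [0, 0.3, -2.1], [0, 0, 0]]

```text
t: 2.55
tcp_pos: [0.6021, -0.3181, 0.0077]
ee_rot: [-0.384, 0.383, -0.594, 0.595]
wrist_force: [-0.9, 0.0, 0.5]
opening: 0.517
```

Request:
send_rows:
  steps:
    - [1, [0, 0, 0], [0, 0, 0]]
    - [1, [0, 0, 0], [0, 0, 0]]
    - [1, [0, 0, 0], [0, 0, 0]]
    - [1, [0, 0, 0], [0, 0, 0]]

```text
t: 2.95
tcp_pos: [0.6017, -0.3177, 0.0066]
ee_rot: [-0.383, 0.383, -0.594, 0.594]
wrist_force: [0.6, -0.6, 2.6]
opening: 0.118
```

```bash
python3 - <<'E'
from h import *
pose()
E
```

```text
t 2.95 tcp [ 0.6017 -0.3177  0.0066] jawyaw -0.425 appr [ 0.001 -0.    -1.   ] F [ 0.6 -0.6  2.6] Mz [-0.049 -0.026  0.005] open 0.118 j [-0.486  0.617 -0.116  0.837  0.     1.51 ]
```

Request:
send_rows:
  steps:
    - [1, [0, 0, 5], [0, 0, 0]]
    - [1, [0, 0, 10], [0, 0, 0]]
    - [1, [-9.2, 26, 12.5], [0, 0, 0.29]]
    - [1, [-9.2, 26, 12.5], [0, 0, 0.29]]
    - [1, [-9.2, 26, 12.5], [0, 0, 0.29]]
  force: 50

```text
t: 3.45
tcp_pos: [0.5506, -0.1754, 0.1199]
ee_rot: [-0.466, 0.466, -0.532, 0.532]
wrist_force: [0.5, 1.3, -1.4]
opening: 0.111
```

```bash
python3 - <<'E'
from h import *
pose()
E
```

```text
t 3.45 tcp [ 0.5506 -0.1754  0.1199] jawyaw -0.133 appr [ 0.  0. -1.] F [ 0.5  1.3 -1.4] Mz [0.073 0.021 0.007] open 0.111 j [-0.309  0.339 -0.274  0.957  0.     1.395]
```

Request:
send_rows:
  steps:
    - [1, [-3.8, 10.8, 0.5], [0, 0, 0]]
    - [1, [-3.8, 10.8, 0.5], [0, 0, 0]]
    - [1, [-3.8, 10.8, 0.5], [0, 0, 0]]
    - [1, [-3.8, 10.8, 0.5], [0, 0, 0]]

```text
t: 3.85
tcp_pos: [0.5125, -0.0668, 0.1247]
ee_rot: [0.466, -0.466, 0.532, -0.532]
wrist_force: [1.1, -0.0, -1.0]
opening: 0.108
```

```bash
python3 - <<'E'
from h import *
p,M=pose()
b=shot('side','s3.png');a=shot('top','t3.png')
print(proj(b,p),proj(a,p))
B=cv2.resize(cv2.imread('pics/s3.png')[130:250,170:290],(480,480),interpolation=cv2.INTER_CUBIC)
A=cv2.resize(cv2.imread('pics/t3.png')[190:270,210:290],(320,320),interpolation=cv2.INTER_CUBIC)
A=np.vstack([A,np.zeros((160,320,3),np.uint8)])
cv2.imwrite('pics/c3.png',np.hstack([B,A]))
E
```

```text
t 3.85 tcp [ 0.5125 -0.0668  0.1247] jawyaw -0.132 appr [-0.001  0.    -1.   ] F [ 1.1 -0.  -1. ] Mz [-0.004 -0.001 -0.002] open 0.108 j [-0.13   0.229 -0.412  0.93   0.     1.573]
[207.02823854 180.07945494] [250.47572174 240.69176328]
```

View pics/c3.png

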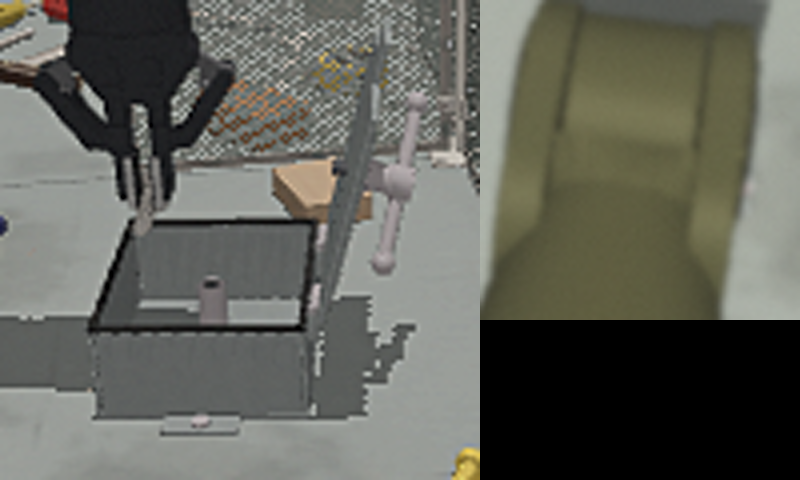

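```bash
python3 - <<'E'
import cv2,numpy as np
i=cv2.imread('pics/s3.png').astype(int)
for r in range(153,192,2): print(r,[f"{i[r,c].sum()//3}/{i[r,c,2]-i[r,c,0]}" for c in range(198,217,1)])
E
```

```text
153 ['33/-2', '34/-2', '33/-4', '34/-1', '34/-2', '33/-3', '33/-2', '30/-3', '33/-3', '34/-3', '30/-3', '33/-1', '31/-3', '30/-3', '20/-3', '30/-1', '99/3', '105/2', '175/-1']
155 ['30/-2', '33/-2', '30/-1', '30/-2', '28/-5', '18/-4', '20/-3', '22/-4', '27/-3', '31/-3', '32/-4', '35/-3', '34/-4', '19/-2', '65/0', '183/0', '101/4', '102/3', '107/3']
157 ['29/-3', '33/-4', '31/-3', '21/-1', '30/0', '110/5', '185/-1', '181/1', '106/0', '25/-4', '28/-3', '31/-3', '33/-2', '22/-4', '35/0', '111/4', '111/2', '165/0', '93/1']
159 ['34/-3', '32/-3', '33/-3', '22/-4', '37/-1', '101/8', '111/4', '126/7', '128/6', '19/-2', '30/-3', '34/-2', '33/-2', '22/-4', '37/0', '113/5', '102/2', '177/1', '100/-1']
161 ['24/-3', '25/-1', '26/-3', '21/-2', '43/-2', '108/-1', '96/4', '101/2', '181/2', '8/-1', '20/-4', '28/-3', '27/-2', '24/-4', '33/-4', '66/-2', '14/-5', '16/-4', '27/-4']
163 ['32/-3', '35/-2', '33/-2', '31/-1', '25/-3', '88/-1', '178/0', '106/3', '110/3', '62/-1', '26/-5', '33/-3', '34/-2', '32/-3', '30/-2', '33/-3', '32/-3', '32/-1', '34/-4']
165 ['35/-2', '33/-2', '35/-2', '31/-2', '29/-2'
[... 1688 characters left out ...]
62/0']
185 ['153/2', '155/1', '159/-1', '163/0', '11/1', '45/4', '127/8', '122/7', '121/8', '115/9', '32/2', '13/0', '14/2', '13/4', '14/3', '14/1', '14/2', '15/2', '13/3']
187 ['154/-2', '159/-2', '163/-1', '55/3', '33/5', '93/6', '132/9', '128/9', '124/10', '91/4', '97/-3', '101/-2', '101/-2', '101/-1', '103/-1', '100/-2', '99/-2', '100/-2', '100/-1']
189 ['159/1', '163/1', '90/0', '4/0', '28/0', '58/-2', '96/-2', '92/-3', '93/-3', '97/-2', '94/-1', '94/-1', '93/-1', '93/-3', '92/-1', '92/-2', '93/-2', '95/-3', '97/-1']
191 ['161/1', '132/1', '1/1', '34/0', '80/-2', '76/-1', '97/-2', '93/-3', '92/-2', '95/-3', '94/-2', '94/-1', '94/-1', '97/-2', '92/-3', '93/-1', '93/-3', '95/-1', '98/-1']
```

Colour rows show the bolt lying level in the tips (rows 171–187), in front of the pillar. I lower it into the front pocket and release with a small opening, to stay clear of the pillar and rim.

Request:
send_rows:
  steps:
    - [1, [-0.1, 0.3, -3], [0, 0, 0]]
    - [1, [-0.1, 0.3, -6], [0, 0, 0]]
    - [1, [-0.1, 0.3, -8.6], [0, 0, 0]]
    - [1, [-0.1, 0.3, -8.8], [0, 0, 0]]
    - [1, [-0.1, 0.3, -8.8], [0, 0, 0]]

```text
t: 4.45
tcp_pos: [0.5123, -0.0668, 0.0363]
ee_rot: [0.464, -0.465, 0.533, -0.533]
wrist_force: [0.3, 0.8, -1.0]
opening: 0.109
```

Request:
send_rows:
  steps:
    - [0.55, [0, 0, 0], [0, 0, 0]]
    - [0.55, [0, 0, 0], [0, 0, 0]]
    - [0.55, [0, 0, 0], [0, 0, 0]]

```text
t: 4.75
tcp_pos: [0.5136, -0.0659, 0.0379]
ee_rot: [-0.466, 0.465, -0.532, 0.533]
wrist_force: [-0.6, -1.1, 0.4]
opening: 0.226
```

```bash
python3 - <<'E'
from h import *
pose()
E
```

```text
t 4.75 tcp [ 0.5136 -0.0659  0.0379] jawyaw -0.135 appr [ 0.002 -0.    -1.   ] F [-0.6 -1.1  0.4] Mz [0.035 0.077 0.024] open 0.226 j [-0.128  0.322 -0.515  0.732 -0.     1.578]
```

Request:
send_rows:
  steps:
    - [0.55, [0, 0, 5], [0, 0, 0]]
    - [0.55, [0, 0, 10], [0, 0, 0]]
    - [0.55, [0, 0, 15], [0, 0, 0]]
    - [1, [0, 0, 20], [0, 0, 0.15]]
    - [1, [0, 0, 25], [0, 0, 0.3]]

```text
t: 5.25
tcp_pos: [0.5122, -0.0655, 0.2898]
ee_rot: [0.541, -0.541, 0.455, -0.456]
wrist_force: [1.3, -1.4, -0.3]
opening: 0.002
```

Request:
send_rows:
  steps:
    - [1, [0, 0, 5], [0, 0, 0.15]]
    - [1, [0, 0, 5], [0, 0, 0.3]]
    - [1, [6, -1, 5], [0, 0, 0.45]]
    - [1, [11, -2, 5], [0, 0, 0.6]]
    - [1, [16, -2, 5], [0, 0, 0.75]]

```text
t: 5.75
tcp_pos: [0.6622, -0.086, 0.3383]
ee_rot: [0.67, -0.67, 0.225, -0.227]
wrist_force: [0.4, -0.3, 1.4]
opening: 0.002
```

```bash
python3 - <<'E'
from h import *
p,M=pose()
b=shot('side','s4.png');a=shot('top','t4.png')
print(proj(b,p))
C=np.array([.548,-.064,0]);y=-.135;X=np.array([np.cos(y),np.sin(y),0]);Y=np.array([-np.sin(y),np.cos(y),0]);Z=np.array([0,0,1.])
H=C+.076*X+.07*Z
for th in(1.6,1.65,1.7,1.75,1.8,1.85): print(th,[np.round(proj(b,H+.177*(-np.cos(th)*X+np.sin(th)*Z)+s*Y),1).tolist() for s in(-.025,.025)])
B=cv2.resize(cv2.imread('pics/s4.png')[80:230,170:320],(600,600),interpolation=cv2.INTER_CUBIC)
cv2.imwrite('pics/c4.png',B)
E
```

```text
t 5.75 tcp [ 0.6622 -0.086   0.3383] jawyaw 0.92 appr [ 0.003 -0.001 -1.   ] F [ 0.4 -0.3  1.4] Mz [ 0.018 -0.035 -0.007] open 0.002 j [-0.129  0.439  0.373  1.502 -0.     0.521]
[262.78632801  96.91197164]
1.6 [[249.0, 137.1], [249.8, 130.7]]
1.65 [[252.6, 137.2], [253.3, 130.8]]
1.7 [[256.2, 137.5], [256.7, 131.1]]
1.75 [[259.8, 138.0], [260.2, 131.6]]
1.8 [[263.4, 138.6], [263.6, 132.2]]
1.85 [[267.0, 139.5], [266.9, 133.0]]
```

View pics/c4.png

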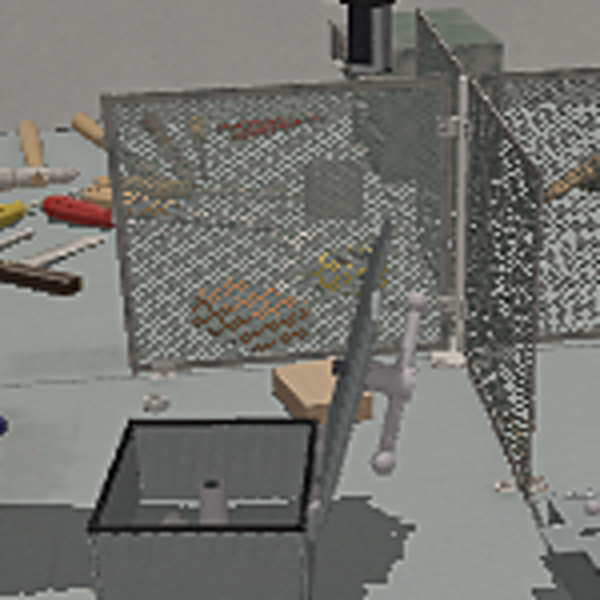

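```bash
python3 - <<'E'
import cv2,numpy as np
i=cv2.imread('pics/s4.png').astype(int); d=i[...,2]-i[...,0]
for r in range(190,213): print(r,''.join('#' if d[r,c]>6 else ('o' if i[r,c].sum()>330 else '.') for c in range(192,252)))
E
```

```text
190 oooooooo..................................................o.
191 oooooooo.................................................oo.
192 ooooooo..................................................oo.
193 ooooooo.....................................................
194 ooooooo.....................................................
195 oooooo......................................................
196 oooooo......................................................
197 ooooo.......................................................
198 ooooo.......................................................
199 ooooo.......................................................
200 oooo.............................#..........................
201 oooo.........o..............................................
202 ooo.............................o...........................
203 ooo..........................o#o............................
204 ooo...........................oo..............oo...o........
205 oo...........ooooooooooooooo..o....ooooooooooooooo......#o..
206 oo.....................o.ooo..oo...oo..................o#o..
207 ..............................o........................oo...
208 ..............................oo............................
209 ...................#####....ooooo...........................
210 ..................#######...#ooooo..........................
211 ............................................................
212 ............................................................
```

Request:
send_rows:
  steps:
    - [1, [3.1, 0, 0], [0, 0, 0.15]]
    - [1, [3.1, 0, 0], [0, 0, 0.3]]
    - [1, [3.1, 0, -4], [0, 0, 0.45]]
    - [1, [3.1, 0, -8], [0, 0, 0.52]]
    - [1, [3.1, 0, -12], [0, 0, 0.52]]

```text
t: 6.35
tcp_pos: [0.6916, -0.085, 0.2167]
ee_rot: [-0.705, 0.706, -0.047, 0.048]
wrist_force: [0.8, 0.9, 0.4]
opening: 0.001
```

Request:
send_rows:
  steps:
    - [1, [0, 0, 0], [0, 0, 0]]

```text
t: 6.45
tcp_pos: [0.6872, -0.0845, 0.2109]
ee_rot: [0.706, -0.705, 0.052, -0.044]
wrist_force: [-0.6, 0.9, -0.7]
opening: -0.004
```

```bash
python3 - <<'E'
from h import *
p,M=pose()
b=shot('side','s5.png')
print(proj(b,p))
B=cv2.resize(cv2.imread('pics/s5.png')[100:215,185:300],(600,600),interpolation=cv2.INTER_CUBIC)
cv2.imwrite('pics/c5.png',B)
E
```

```text
t 6.45 tcp [ 0.6872 -0.0845  0.2109] jawyaw 1.434 appr [-0.01   0.001 -1.   ] F [-0.6  0.9 -0.7] Mz [0.055 0.067 0.053] open -0.004 j [-0.122  0.51   0.196  1.267 -0.     0.014]
[273.38849997 147.36076766]
```

View pics/c5.png

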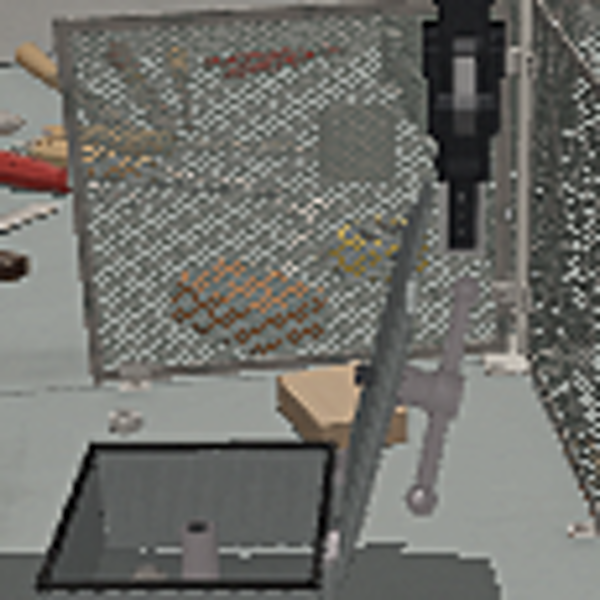

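The bolt's end shows inside the box at side (214,210). The closed fingers stand behind the tab, with the tip at side (273,147). The tab end is at (267,134), so the lid is at about 1.83 rad. I swing it over along its arc.

Request:
send_rows:
  steps:
    - [1, [-1.0, 0.1, 1.1], [0, 0, 0]]
    - [1, [-4.5, 0.6, 1.7], [0, 0, 0]]
    - [1, [-7.6, 1.0, 1.9], [0, 0, 0]]
    - [1, [-9.9, 1.3, 1.6], [0, 0, 0]]
    - [1, [-12.3, 1.7, 0.8], [0, 0, 0]]

```text
t: 7.0
tcp_pos: [0.571, -0.0687, 0.2308]
ee_rot: [-0.705, 0.706, -0.044, 0.052]
wrist_force: [1.9, -1.7, 1.6]
opening: -0.002
```

```bash
cat >> h.py <<'E'
C=np.array([.548,-.064,0]);_y=-.135;X=np.array([np.cos(_y),np.sin(_y),0]);Y=np.array([-np.sin(_y),np.cos(_y),0]);Z=np.array([0,0,1.])
H=C+.076*X+.07*Z
def loc(p): d=np.array(p)-H; print('hinge-rel mm',np.round(1000*np.array([d@X,d@Y,d[2]+.07]),1))
E
python3 - <<'E'
from h import *
p,M=pose();loc(p)
E
```

```text
t 7.0 tcp [ 0.571  -0.0687  0.2308] jawyaw 1.435 appr [ 0.011 -0.002 -1.   ] F [ 1.9 -1.7  1.6] Mz [-0.334 -0.39   0.031] open -0.002 j [-0.119  0.257 -0.123  1.18  -0.     0.017]
hinge-rel mm [-52.5  -1.5 230.8]
```

Request:
send_rows:
  steps:
    - [1, [-1.5, 0.2, -1.5], [0, 0, 0]]
    - [1, [-4.0, 0.5, -3.8], [0, 0, 0]]
    - [1, [-6.4, 0.9, -6.3], [0, 0, 0]]
    - [1, [-7.8, 1.1, -8.5], [0, 0, 0]]
    - [1, [-8.7, 1.2, -10.3], [0, 0, 0]]

```text
t: 7.5
tcp_pos: [0.4833, -0.0562, 0.1252]
ee_rot: [-0.705, 0.705, -0.046, 0.05]
wrist_force: [1.2, 0.7, 0.3]
opening: -0.001
```

```bash
python3 - <<'E'
from h import *
p,M=pose();loc(p)
E
```

```text
t 7.5 tcp [ 0.4833 -0.0562  0.1252] jawyaw 1.435 appr [ 0.007 -0.001 -1.   ] F [1.2 0.7 0.3] Mz [ 0.049 -0.184 -0.024] open -0.001 j [-0.116  0.169 -0.486  0.908  0.     0.02 ]
hinge-rel mm [-141.1   -1.   125.2]
```

Request:
send_rows:
  steps:
    - [1, [-1.2, 0.2, -1.8], [0, 0, 0]]
    - [1, [-1.7, 0.2, -3.2], [0, 0, 0]]
    - [1, [-1.9, 0.3, -4.4], [0, 0, 0]]
    - [1, [-1.9, 0.3, -4.8], [0, 0, 0]]
    - [1, [-1.9, 0.3, -4.8], [0, 0, 0]]

```text
t: 8.0
tcp_pos: [0.4642, -0.0533, 0.0751]
ee_rot: [-0.705, 0.705, -0.047, 0.049]
wrist_force: [-0.0, 1.3, -0.3]
opening: -0.002
```

```bash
python3 - <<'E'
from h import *
p,M=pose();loc(p)
b=shot('side','s6.png')
B=cv2.resize(cv2.imread('pics/s6.png')[130:250,170:290],(600,600),interpolation=cv2.INTER_CUBIC)
cv2.imwrite('pics/c6.png',B)
E
```

```text
t 8.0 tcp [ 0.4642 -0.0533  0.0751] jawyaw 1.435 appr [ 0.002 -0.    -1.   ] F [-0.   1.3 -0.3] Mz [0.02  0.026 0.012] open -0.002 j [-0.114  0.192 -0.589  0.787  0.     0.021]
hinge-rel mm [-160.5   -0.7   75.1]
```

View pics/c6.png

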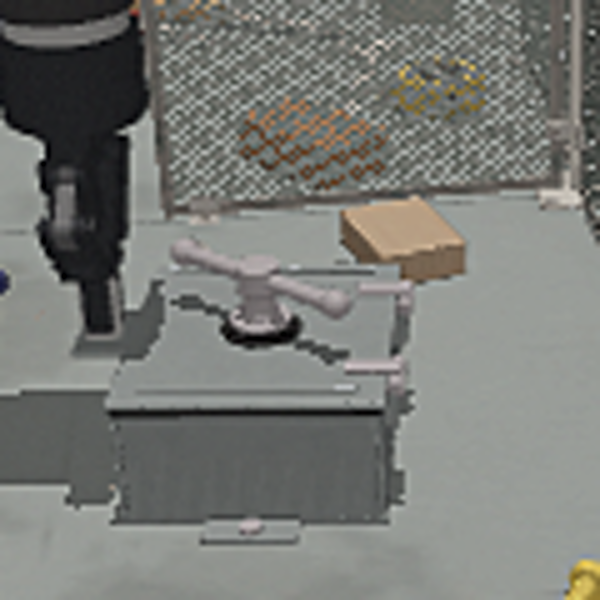

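Lid lies flat. Fingers are on the tab at crop (100,335); T-bar balls at side (207,180) and (238,190). I press down to be sure it is shut.

Request:
send_rows:
  steps:
    - [1, [0, 0, -0.3], [0, 0, 0]]
    - [1, [0, 0, -0.6], [0, 0, 0]]
    - [1, [0, 0, -0.6], [0, 0, 0]]

```text
t: 8.35
tcp_pos: [0.4644, -0.0534, 0.0743]
ee_rot: [-0.705, 0.706, -0.047, 0.049]
wrist_force: [-22.7, 2.6, 67.1]
opening: -0.004
```

```bash
python3 - <<'E'
from h import *
p,M=pose();loc(p)
b=shot('side')
for z in(.104,.107):
    P=[onz(b,170+183/5-.4,130+250/5-.4,z),onz(b,170+340/5-.4,130+300/5-.4,z)];d=P[1]-P[0];print(np.round(P,4).tolist(),np.linalg.norm(d),np.arctan2(d[1],d[0]),(P[0]+P[1])/2)
E
```

```text
t 8.35 tcp [ 0.4644 -0.0534  0.0743] jawyaw 1.435 appr [ 0.004 -0.    -1.   ] F [-22.7   2.6  67.1] Mz [0.597 5.024 0.043] open -0.004 j [-0.114  0.192 -0.591  0.783  0.     0.021]
hinge-rel mm [-160.2   -0.7   74.3]
[[0.5078, -0.0188, 0.104], [0.5906, -0.0944, 0.104]] 0.11215788012174029 -0.7400716459453811 [ 0.54923445 -0.05658486  0.104     ]
[[0.5082, -0.0252, 0.107], [0.5904, -0.1003, 0.107]] 0.11136539476257741 -0.7400716459453816 [ 0.54929385 -0.06279177  0.107     ]
```

Request:
send_rows:
  steps:
    - [1, [0, 0, 4], [0, 0, 0]]
    - [0, [0, 0, 9], [0, 0, 0.15]]
    - [0, [0, 0, 12], [0, 0, 0.3]]
    - [0, [3, 0, 12], [0, 0, 0.45]]
    - [0, [6, -0.5, 12], [0, 0, 0.6]]

```text
t: 8.9
tcp_pos: [0.5251, -0.0581, 0.1907]
ee_rot: [-0.687, 0.688, 0.167, -0.163]
wrist_force: [0.5, -0.0, 0.3]
opening: 0.498
```

Request:
send_rows:
  steps:
    - [0, [2.4, -0.5, 0], [0, 0, 0.15]]
    - [0, [2.4, -0.5, 0], [0, 0, 0.3]]
    - [0, [2.4, -0.5, 0], [0, 0, 0.45]]
    - [0, [2.4, -0.5, 0], [0, 0, 0.6]]
    - [0, [2.4, -0.5, 0], [0, 0, 0.75]]

```text
t: 9.4
tcp_pos: [0.5475, -0.0633, 0.1884]
ee_rot: [-0.579, 0.58, 0.405, -0.405]
wrist_force: [0.6, -0.1, -0.5]
opening: 0.499
```

Request:
send_rows:
  steps:
    - [0, [0, 0, 0], [0, 0, 0.15]]
    - [0, [0, 0, 0], [0, 0, 0.3]]
    - [0, [0, 0, 0], [0, 0, 0.45]]
    - [0, [0, 0, 0], [0, 0, 0.6]]
    - [0, [0, 0, 0], [0, 0, 0.75]]

```text
t: 9.9
tcp_pos: [0.5474, -0.0633, 0.1885]
ee_rot: [-0.391, 0.391, 0.589, -0.589]
wrist_force: [-0.7, 0.5, 0.3]
opening: 0.499
```

```bash
python3 - <<'E'
from h import *
p,M=pose();loc(p)
E
```

```text
t 9.9 tcp [ 0.5474 -0.0633  0.1885] jawyaw -2.742 appr [ 0.001 -0.    -1.   ] F [-0.7  0.5  0.3] Mz [0.024 0.019 0.002] open 0.499 j [-0.115  0.242 -0.241  1.087  0.    -2.085]
hinge-rel mm [-76.7   0.6 188.5]
```

Request:
send_rows:
  steps:
    - [0, [0.1, 0, 0], [0, 0, 0.15]]
    - [0, [0.1, 0, -2], [0, 0, 0.3]]
    - [0, [0.1, 0, -5], [0, 0, 0.43]]
    - [0, [0.1, 0, -6], [0, 0, 0.43]]
    - [0, [0.1, 0, -6], [0, 0, 0.43]]

```text
t: 10.4
tcp_pos: [0.5467, -0.0631, 0.1266]
ee_rot: [0.26, -0.258, -0.658, 0.658]
wrist_force: [-0.5, -0.1, 0.5]
opening: 0.501
```

```bash
python3 - <<'E'
from h import *
p,M=pose();loc(p)
b=shot('side','s7.png'); print(proj(b,p),proj(b,[.549,-.063,.107]))
B=cv2.resize(cv2.imread('pics/s7.png')[140:230,180:270],(720,720),interpolation=cv2.INTER_CUBIC)[:600]
cv2.imwrite('pics/c7.png',B)
E
```

```text
t 10.4 tcp [ 0.5467 -0.0631  0.1266] jawyaw -2.321 appr [-0.003  0.    -1.   ] F [-0.5 -0.1  0.5] Mz [-0.038 -0.036  0.044] open 0.501 j [-0.115  0.288 -0.329  0.957  0.    -2.506]
hinge-rel mm [-77.4   0.8 126.6]
[219.93683537 177.92163221] [221.31079639 184.48817106]
```

View pics/c7.png

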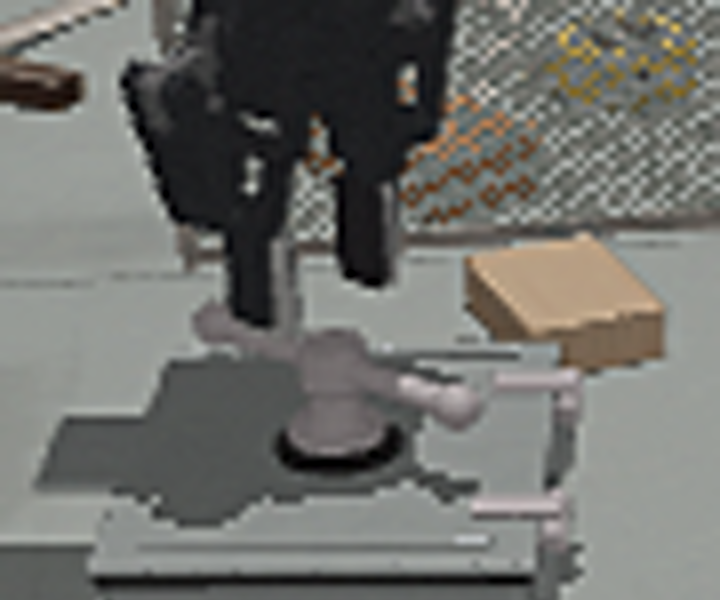

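Crop: fingers straddle the bar. Balls are at side (206.5,180) and (237,190), and their middle matches my hub estimate. The fingers sit about 4 mm low in x, so I correct that, descend and grip.

Request:
send_rows:
  steps:
    - [0, [0.4, 0, -1], [0, 0, 0]]
    - [0, [0.4, 0, -2], [0, 0, 0]]
    - [0, [0.4, 0, -3], [0, 0, 0]]
    - [0, [0.4, 0, -3], [0, 0, 0]]
    - [0.3, [0.4, 0, -3], [0, 0, 0]]
  force: 50

```text
t: 10.95
tcp_pos: [0.5514, -0.0632, 0.0973]
ee_rot: [0.259, -0.258, -0.658, 0.658]
wrist_force: [-0.5, 0.4, 0.2]
opening: 0.359
```

```bash
python3 - <<'E'
from h import *
p,M=pose();loc(p)
E
```

```text
t 10.95 tcp [ 0.5514 -0.0632  0.0973] jawyaw -2.318 appr [-0.001  0.    -1.   ] F [-0.5  0.4  0.2] Mz [0.03  0.014 0.012] open 0.359 j [-0.114  0.321 -0.357  0.894 -0.    -2.508]
hinge-rel mm [-72.8   1.3  97.3]
```

Request:
send_rows:
  steps:
    - [1, [0, 0, 0], [0, 0, 0]]
    - [1, [0, 0, 0], [0, 0, 0]]
    - [1, [0, 0, 0], [0, 0, 0]]
    - [1, [0, 0, 0], [0, 0, 0]]

```text
t: 11.35
tcp_pos: [0.552, -0.063, 0.098]
ee_rot: [-0.258, 0.258, 0.659, -0.658]
wrist_force: [-0.2, 2.1, 2.1]
opening: 0.254
```

```bash
python3 - <<'E'
from h import *
p,M=pose();loc(p)
E
```

```text
t 11.35 tcp [ 0.552 -0.063  0.098] jawyaw -2.318 appr [ 0.001  0.    -1.   ] F [-0.2  2.1  2.1] Mz [0.436 0.062 0.034] open 0.254 j [-1.140e-01  3.200e-01 -3.560e-01  8.940e-01  1.000e-03 -2.508e+00]
hinge-rel mm [-72.1   1.6  98. ]
```

Gripped on the hub: the opening fits 24 mm and side forces are small. I turn clockwise, sinking with the screw.

Request:
send_rows:
  steps:
    - [1, [0, 0, -0.02], [0, 0, -0.14]]
    - [1, [0, 0, -0.04], [0, 0, -0.28]]
    - [1, [0, 0, -0.05], [0, 0, -0.42]]
    - [1, [0, 0, -0.07], [0, 0, -0.56]]
    - [1, [0, 0, -0.09], [0, 0, -0.7]]

```text
t: 11.85
tcp_pos: [0.55, -0.0639, 0.0969]
ee_rot: [0.47, -0.469, -0.527, 0.53]
wrist_force: [-5.9, -1.6, 7.4]
opening: 0.257
```

```bash
python3 - <<'E'
from h import *
p,M=pose();loc(p)
b=shot('side','s8.png')
i=cv2.imread('pics/s8.png').astype(int);d=i[...,2]-i[...,0]
for r in range(172,200,1): print(r,''.join('#' if 5<d[r,c]<40 else '.' for c in range(192,252)))
E
```

```text
t 11.85 tcp [ 0.55   -0.0639  0.0969] jawyaw -3.024 appr [-0.003 -0.002 -1.   ] F [-5.9 -1.6  7.4] Mz [-0.149  1.561  0.101] open 0.257 j [-0.114  0.321 -0.358  0.895 -0.002 -1.803]
hinge-rel mm [-74.    0.4  96.9]
172 .........................#..................................
173 ..............................................#.............
174 ..............................................##............
175 ..........................#...................###...........
176 .........................###..................####..........
177 ..............................................#####.........
178 ...............####...........................######........
179 ..............######......#....................#####........
180 ..............######........#...................#####.......
181 ..............######.............................#####...###
182 ...............####............#..................##########
183 ............................#.............................##
184 ............................#.............................##
185 ...........................##.......
[... 234 characters left out ...]
................................................##
190 ..........................................................##
191 ..............................###..........................#
192 ..............................####.#........................
193 ..............................#####.........................
194 ..............................#####.........................
195 .........................#....##.##.........................
196 ............................................................
197 ............................................................
198 ............................................................
199 ............................................................
```

Request:
send_rows:
  steps:
    - [1, [0, 0, -0.01], [0, 0, -0.14]]
    - [1, [0, 0, -0.03], [0, 0, -0.28]]
    - [1, [0, 0, -0.04], [0, 0, -0.42]]
    - [1, [0, 0, -0.06], [0, 0, -0.56]]
    - [1, [0, 0, -0.08], [0, 0, -0.7]]

```text
t: 12.4
tcp_pos: [0.5479, -0.0632, 0.0959]
ee_rot: [0.624, -0.621, -0.333, 0.337]
wrist_force: [-12.6, 1.7, 12.2]
opening: 0.254
```

```bash
cat >> h.py <<'E'
def balls(fn):
    """pinkish ball blobs of the T-bar in the side view -> yaw of bar about hub (z .105)"""
    b=shot('side',fn);i=b['color'].astype(int);m=((i[...,0]-i[...,2]>5)&(i[...,0]-i[...,2]<40)).astype(np.uint8)
    m[:172]=0;m[200:]=0;m[:,:195]=0;m[:,250:]=0
    n,l,st,ce=cv2.connectedComponentsWithStats(m)
    for k in range(1,n):
        if st[k,4]>9:
            P=onz(b,*ce[k],.105);d=P-np.array([.549,-.063,.105]);print('blob',np.round(ce[k],1),st[k,4],'r',round(np.hypot(*d[:2]),3),'yaw',round(np.arctan2(d[1],d[0]),2))
E
python3 - <<'E'
from h import *
p,M=pose();loc(p);balls('s9.png')
E
```

```text
t 12.4 tcp [ 0.5479 -0.0632  0.0959] jawyaw 2.559 appr [-0.006 -0.    -1.   ] F [-12.6   1.7  12.2] Mz [0.441 2.756 0.184] open 0.254 j [-1.140e-01  3.210e-01 -3.610e-01  8.960e-01 -1.000e-03 -1.103e+00]
hinge-rel mm [-76.2   0.7  95.9]
blob [241.7 178.7] 45 r 0.066 yaw 0.51
blob [208.5 180.1] 24 r 0.051 yaw 2.31
blob [245.5 187.5] 16 r 0.068 yaw -0.37
blob [209.7 193.4] 21 r 0.054 yaw -2.19
```

Request:
send_rows:
  steps:
    - [0.3, [0, 0, 0], [0, 0, 0]]
    - [0.3, [-0.4, 0, 0], [0, 0, 0]]
    - [0.3, [-0.4, 0, 0], [0, 0, 0]]
    - [1, [-0.4, 0, 0], [0, 0, 0]]
    - [1, [-0.4, 0, 0], [0, 0, 0]]

```text
t: 12.95
tcp_pos: [0.5477, -0.0632, 0.0963]
ee_rot: [0.622, -0.621, -0.337, 0.337]
wrist_force: [-3.1, 0.7, 5.0]
opening: 0.25
```

```bash
python3 - <<'E'
from h import *
p,M=pose();loc(p)
E
```

```text
t 12.95 tcp [ 0.5477 -0.0632  0.0963] jawyaw 2.565 appr [-0.  0. -1.] F [-3.1  0.7  5. ] Mz [0.104 0.485 0.026] open 0.25 j [-0.115  0.315 -0.368  0.888  0.    -1.109]
hinge-rel mm [-76.4   0.8  96.3]
```

Request:
send_rows:
  steps:
    - [1, [0, 0, 0], [0, 0, 0]]
    - [1, [0, 0, 0], [0, 0, 0]]

```text
t: 13.15
tcp_pos: [0.5477, -0.0632, 0.0962]
ee_rot: [0.622, -0.621, -0.337, 0.337]
wrist_force: [-3.7, 1.1, 4.9]
opening: 0.254
```

```bash
python3 - <<'E'
from h import *
p,M=pose();loc(p)
E
```

```text
t 13.15 tcp [ 0.5477 -0.0632  0.0962] jawyaw 2.565 appr [-0. -0. -1.] F [-3.7  1.1  4.9] Mz [ 0.102  0.66  -0.025] open 0.254 j [-0.115  0.315 -0.368  0.888 -0.    -1.109]
hinge-rel mm [-76.4   0.7  96.2]
```

Request:
send_rows:
  steps:
    - [1, [0, 0, -0.02], [0, 0, -0.12]]
    - [1, [0, 0, -0.04], [0, 0, -0.25]]
    - [1, [0, 0, -0.05], [0, 0, -0.38]]
    - [1, [0, 0, -0.06], [0, 0, -0.5]]

```text
t: 13.55
tcp_pos: [0.5467, -0.0621, 0.0955]
ee_rot: [0.687, -0.685, -0.171, 0.172]
wrist_force: [-6.4, 4.6, 8.9]
opening: 0.255
```

```bash
python3 - <<'E'
from h import *
p,M=pose();loc(p);balls('s10.png')
E
```

```text
t 13.55 tcp [ 0.5467 -0.0621  0.0955] jawyaw 2.061 appr [-0.002  0.002 -1.   ] F [-6.4  4.6  8.9] Mz [0.975 1.377 0.11 ] open 0.255 j [-0.114  0.315 -0.369  0.888  0.002 -0.604]
hinge-rel mm [-77.6   1.7  95.5]
blob [207.5 172.8] 18 r 0.096 yaw 1.98
blob [239.5 179.5] 60 r 0.058 yaw 0.5
blob [208.6 180.1] 25 r 0.051 yaw 2.31
blob [245.5 187.5] 16 r 0.068 yaw -0.37
```

Request:
send_rows:
  steps:
    - [1, [-0.1, 0.1, 0], [0, 0, -0.1]]
    - [1, [-0.1, 0.1, -0.02], [0, 0, -0.2]]
    - [1, [-0.1, 0.1, -0.03], [0, 0, -0.3]]
    - [1, [-0.1, 0.1, -0.04], [0, 0, -0.4]]

```text
t: 14.0
tcp_pos: [0.5462, -0.0609, 0.0951]
ee_rot: [0.707, -0.705, -0.032, 0.032]
wrist_force: [-4.2, 6.1, 5.7]
opening: 0.25
```

```bash
python3 - <<'E'
from h import *
p,M=pose();balls('s11.png')
E
```

```text
t 14.0 tcp [ 0.5462 -0.0609  0.0951] jawyaw 1.662 appr [-0.001  0.003 -1.   ] F [-4.2  6.1  5.7] Mz [1.133 0.869 0.104] open 0.25 j [-0.113  0.314 -0.372  0.886  0.003 -0.204]
blob [208.8 172.8] 25 r 0.094 yaw 1.94
blob [239.6 180.9] 74 r 0.054 yaw 0.36
blob [208.6 180.1] 25 r 0.051 yaw 2.31
blob [245.1 187.5] 14 r 0.067 yaw -0.37
```

Request:
send_rows:
  steps:
    - [1, [0, 0.1, -0.01], [0, 0, -0.1]]
    - [1, [0, 0.1, -0.02], [0, 0, -0.2]]
    - [1, [0, 0.1, -0.03], [0, 0, -0.3]]
    - [1, [0, 0.1, -0.04], [0, 0, -0.4]]

```text
t: 14.45
tcp_pos: [0.5463, -0.0596, 0.0948]
ee_rot: [0.7, -0.698, 0.109, -0.108]
wrist_force: [-4.2, 6.2, 6.9]
opening: 0.255
```

```bash
python3 - <<'E'
from h import *
p,M=pose();balls('s12.png')
E
```

```text
t 14.45 tcp [ 0.5463 -0.0596  0.0948] jawyaw 1.262 appr [-0.001  0.003 -1.   ] F [-4.2  6.2  6.9] Mz [1.302 0.803 0.375] open 0.255 j [-0.111  0.314 -0.373  0.885  0.003  0.198]
blob [241.7 178.7] 45 r 0.066 yaw 0.51
blob [208.3 180.3] 22 r 0.051 yaw 2.33
blob [207.2 184.5] 19 r 0.039 yaw 2.88
blob [238.1 187.1] 54 r 0.048 yaw -0.41
```

Torque about the axis rose from 0.10 to 0.375 N m within this last 0.4 rad, so it is stiffening: about 0.1–0.4 rad in. I add a quarter radian more.

Request:
send_rows:
  steps:
    - [1, [0, 0, -0.01], [0, 0, -0.08]]
    - [1, [0, 0, -0.02], [0, 0, -0.16]]
    - [1, [0, 0, -0.03], [0, 0, -0.25]]
    - [1, [0, 0, -0.03], [0, 0, -0.25]]

```text
t: 14.9
tcp_pos: [0.5467, -0.0589, 0.0947]
ee_rot: [0.682, -0.678, 0.194, -0.193]
wrist_force: [-4.2, 7.4, 8.9]
opening: 0.256
```

```bash
python3 - <<'E'
from h import *
p,M=pose();balls('s13.png')
for k in range(3): print(np.round(bot.sense()['moment'],3)); shot('side')
E
```

```text
t 14.9 tcp [ 0.5467 -0.0589  0.0947] jawyaw 1.015 appr [-0.     0.005 -1.   ] F [-4.2  7.4  8.9] Mz [1.635 0.869 0.276] open 0.256 j [-0.11   0.314 -0.373  0.884  0.005  0.446]
blob [241.7 178.7] 45 r 0.066 yaw 0.51
blob [208.7 180.2] 17 r 0.05 yaw 2.31
blob [237.2 188. ] 55 r 0.048 yaw -0.53
[1.634 0.804 0.291]
[1.608 0.793 0.305]
[1.592 0.79  0.275]
```

```bash
python3 - <<'E'
from h import *
b=shot('side')
hub=np.array([.547,-.0615,.103])
for yw in(0,-.15,-.3,-.4,-.5,-.6): 
    d=.055*np.array([np.cos(yw),np.sin(yw),0]);print(yw,np.round(proj(b,hub+d),1),np.round(proj(b,hub-d),1))
for f in('s12.png','s13.png'):
    i=cv2.imread('pics/'+f).astype(int);d=i[...,2]-i[...,0]
    for r in range(174,196): print(r,''.join('#' if 5<d[r,c]<40 else '.' for c in range(196,252)))
E
```

```text
0 [241.  184.2] [200.1 187.1]
-0.15 [241.  185.5] [200.4 185.7]
-0.3 [240.5 186.9] [201.2 184.4]
-0.4 [240.  187.8] [201.9 183.5]
-0.5 [239.2 188.7] [202.8 182.7]
-0.6 [238.2 189.6] [203.9 181.9]
174 ............#.............................##............
175 ..........................................###...........
176 ..........................................####..........
177 ..........................................#####.........
178 ............##............................######........
179 ..........####.............................#####........
180 ..........######............................#####.......
181 ..........######.............................#####...###
182 ...........####...............................##########
183 ....#.#....................#..........................##
184 .....#.#...######.....................................##
185 ........####....##............#..............#........#.
186 ....#.....##.#...#...........#..#.##############......#.
187 ......##......................#.##.##.#######.########..
188 ................................#.########.##.
[... 1079 characters left out ...]
#.#........................##
185 ........#......##..........#..........................#.
186 ...............................##.....................#.
187 .................................#.####....##.#######.#.
188 ...........................#..########################.#
189 .................................#.###########........#.
190 .........................................#..#.........##
191 ..........................................#............#
192 ........................#...#...........................
193 ............................#...........................
194 ...............................#........................
195 .........................#.#............................
```

A torque of 0.375 N m needs at least 0.34 rad of squeeze, and the geometry allowed at most 0.40 rad at that point. With up to 0.25 rad added since (the pads may have slipped), the turn is 0.34–0.65 rad. That is snug wherever it lies, so I release and back off.

Request:
send_rows:
  steps:
    - [0.2, [0, 0, 0], [0, 0, 0]]
    - [0.2, [0, 0, 0], [0, 0, 0]]
    - [0.1, [0, 0, 2], [0, 0, 0]]
    - [0.1, [0, 0, 6], [0, 0, 0]]
    - [0.1, [0, 0, 11], [0, 0, 0]]

```text
t: 15.65
tcp_pos: [0.5453, -0.0615, 0.2034]
ee_rot: [-0.679, 0.68, -0.196, 0.193]
wrist_force: [0.8, -1.4, 0.2]
opening: 0.448
```

Request:
send_rows:
  steps:
    - [0, [0, -5, 4], [0, 0, 0]]
    - [0, [-2, -10, 8], [0, 0, 0]]
    - [0, [-4, -15, 10], [0, 0, 0]]
    - [0, [-6, -20, 12], [0, 0, 0]]
    - [0, [-8, -25, 14], [0, 0, 0]]

```text
t: 16.15
tcp_pos: [0.4841, -0.2683, 0.3264]
ee_rot: [-0.68, 0.68, -0.194, 0.194]
wrist_force: [0.3, -0.3, -0.1]
opening: 0.502
```

Request:
send_rows:
  steps:
    - [0, [-4, -5, 0], [0, 0, 0]]
    - [0, [-8, -9, 0], [0, 0, 0]]
    - [0, [-10, -12, 0], [0, 0, 0]]

```text
t: 16.45
tcp_pos: [0.3869, -0.3829, 0.3255]
ee_rot: [-0.68, 0.68, -0.194, 0.194]
wrist_force: [1.2, -0.4, 0.7]
opening: 0.5
```

```bash
python3 - <<'E'
from h import *
p,M=pose()
b=shot('side','s14.png');a=shot('top','t14.png')
B=cv2.resize(cv2.imread('pics/s14.png')[150:250,170:300],(520,400),interpolation=cv2.INTER_CUBIC)
A=cv2.resize(cv2.imread('pics/t14.png')[190:270,210:280],(280,320),interpolation=cv2.INTER_CUBIC)
A=np.vstack([A,np.zeros((80,280,3),np.uint8)])
cv2.imwrite('pics/c14.png',np.hstack([B,A]))
E
```

```text
t 16.45 tcp [ 0.3869 -0.3829  0.3255] jawyaw 1.015 appr [ 0.    -0.001 -1.   ] F [ 1.2 -0.4  0.7] Mz [-0.012  0.011  0.068] open 0.5 j [-7.800e-01  1.870e-01  1.000e-03  1.385e+00 -1.000e-03 -2.240e-01]
```

View pics/c14.png

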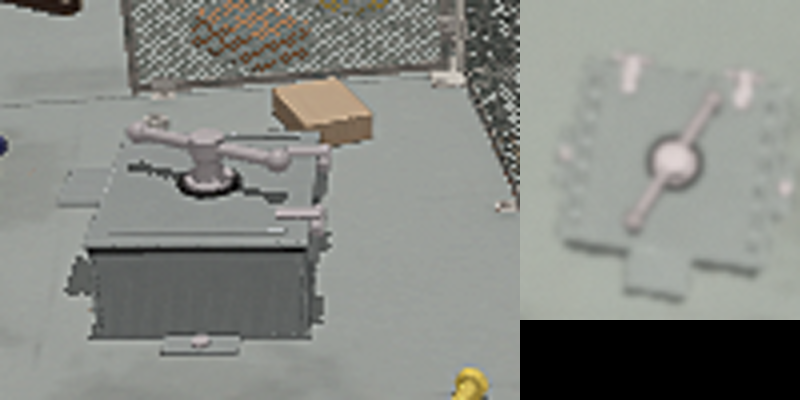

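```bash
python3 - <<'E'
from h import *
b=shot('side');a=shot('top')
for c,P in((a,[(258.1,214.1),(237.6,245.1)]),(b,[(239.1,189.1),(204.1,182.1)])):
    Q=[onz(c,*p,.103) for p in P];d=Q[0]-Q[1];print(np.round(Q,4).tolist(),np.linalg.norm(d),np.arctan2(d[1],d[0]))
# same measure on the pictures before turning (s7) and at s12 is -0.74 by eye
i=b['color'].astype(int);t0=cv2.imread('pics/top0.png')[...,::-1].astype(int);t1=a['color'].astype(int)
for n,(x0,x1,y0,y1) in dict(offcut=(160,200,185,220),nut=(160,180,238,250),bracket=(315,345,250,278),ybolt=(296,318,184,202)).items(): print(n,np.abs(t0-t1)[y0:y1,x0:x1].max(2).mean().round(1))
E
```

```text
[[0.5956, -0.0895, 0.103], [0.5007, -0.0277, 0.103]] 0.11322191845225095 -0.5769138271066651
[[0.5948, -0.0901, 0.103], [0.5021, -0.032, 0.103]] 0.10942733238929138 -0.5604793156551535
offcut 4.3
nut 4.2
bracket 5.9
ybolt 4.6
```

```bash
python3 -c "
from station import bot
print(bot.hand_in(), bot.sense()['t'])"
```

```text
the job is handed in; nothing more can be done
the job is handed in; nothing more can be done
```

The job is handed in after about 17 s of robot time. The grey steel bolt is in the box, in front of the pillar. The lid was swung shut and pressed down at the tab, and the T-bar was turned clockwise about 2.95 rad in all.

**Snugness:** the turning torque ran at 0.10 N m, then rose to 0.375 N m within one 0.4 rad step. That puts the screw 0.34–0.40 rad past the point where it began to stiffen. I added 0.25 rad, making about 0.6 rad, so after letting go it should sit near 0.5 (snug is 0.2–1.0).

**Last checks:**
- **Bar angle:** both cameras put the bar at −0.56 to −0.58 rad, against −0.55 expected, so the grip did not slip noticeably.
- **Lid:** it lies flat in both views.
- **Other loose things:** the bracket, nut and offcut show no real change in the top picture.

**What disagreed or stayed unchecked:**
- **Torque:** the reading fell to about 0.28 N m after the last 0.25 rad instead of rising to about 0.49. I put that down to the bar settling while the arm held still, since the bar angle shows it did turn.
- **Push on the tab:** shutting the lid peaked at about 67 N on the fingertips, under the 120 N wrist limit but harder than intended.
- **Bolt:** I last saw it in the box through the side view before the lid closed, so its exact resting place under the lid is not confirmed.

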